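Unbolt the stirrer guard past its bent keeper and hold the gate ajar

ROBOT

A 6-joint arm with a two-finger parallel gripper is mounted at the origin on a cart in front of the work surface, level with it; the furniture and walls round the work are solid. World frame = base frame: x ahead of the robot, y to its left, z up, the work surface at z = 0. Lengths are in mm, angles in rad, forces in N, time in s.
With the tool pointing down it reaches from about 350 to 875 mm from the base axis. Payload 4.2 kg.
Tool frame: the origin (TCP) lies between the finger pads; the fingertips stand 25 mm ahead of it and the grasp point (between the pads) lies 6 mm ahead of it; z points along the fingers, y is the line along which they close (so a half turn about z gives the same grasp; the last joint's range is limited). The gripper opens to 85 mm and grips with 20 to 120 N. Pads are 22 mm wide; open, the fingers measure 114 mm over their backs; the gripper's body (76 mm by 85 mm) begins 54 mm behind the grasp point. The pads swing forward as they close: fully open they stand 13 mm farther back than shut.
Start: joints at [-1.053, 0.385, 0.008, 0, -1.194, -0.259], TCP at [159.967, -604.16, 256.312] pointing down, gripper open.
Joint ranges: [-3.14, 3.14], [-1.21, 2.06], [-1.07, 1.41], [-3.16, 2.05], [-2.99, -0.16], [-3.1, 3.1]. Speed limits (rad/s): [2.79, 2.79, 3.14, 3.14, 3.14, 3.14].

INTERFACE

Orientations are given as a unit quaternion [x, y, z, w].
In Python, from bench import arm gives the robot as it stands.
- The arm moves only by the shell command python3 -m pendant 'ROWS'. ROWS is JSON, a list of rows, each a list of 7 numbers: the shift along the tool's x, y, z in m, then the turn, a rotation vector about the tool's x, y, z in degrees, then the finger opening in m, from 0 to 0.0854. In form: [[x, y, z, wx, wy, wz, fingers], ...]. A call has 1 to 12 rows; each row shifts and turns the commanded pose from where the row before left it, along the tool's axes as they then stand; what a row does not reach is not made up. A row lasts 1/10 s, in which the tool goes at most 50 mm and 8.59 degrees, less where a joint would pass 70% of its speed; a pose out of reach is approached as far as the arm can. A call is refused whole if a number of a shift passes 0.05 or a number of a turn 8.59, either way. A call with a gripper value outside its range is refused whole. The fingers move at their own pace and stop on an object; the grip force is fixed at half the most. Time passes only in rows, so rows that do not move let the fingers close. It gives the time, the measured TCP pose, the force, the opening and the grip force at its end, in the units of the state.
- arm.read_state(): the state, without advancing time (a new reading comes with each control period).
- arm.get_image(name): name is "scene" or "top"; returns a dict with "image" (384x512x3 uint8, red, green, blue), "fx", "fy", "cx", "cy" (pixels), "xyz" and "rotation" of the camera in the world. Camera axes: x right, y down, z forward; pixel columns grow to the right and rows downward; lengths in mm; the calibration is good to about 2 mm. A picture is of the moment at which its call begins. There is no depth.
- arm.job_done(): hands the job in; it is judged then, once.
The state is a dict: "clock": time; "joints": joint angles; "joint_vel": joint speeds; "joint_efforts": joint torques, N m; "position": TCP position; "ee_rot": TCP orientation; "contact_force": force on the tool from outside, world axes, zero at the start; "wrist_torque": the same for the moment, N m; "gripper_width": finger opening in mm; "grasp_force": force on a finger pad.
Only numpy, scipy, OpenCV 4.12 (cv2) and the standard library are available. Lean on these libraries where they do the work, as an engineer would, in place of code of your own. Each camera call takes 0.05 s, during which the arm holds its last target. There are 200 camera calls.

TASK

The self-closing gate of the magnetic stirrer's guard is bolted and has to be held ajar for a colleague. Pull the red cap of the locking pin straight up until it clicks and stays up, then draw the drooping bolt fully back by its black ball knob, lifting it over the bent-up lip of its keeper as you pull instead of forcing it, and swing the gate out about 30 degrees. The program finishes while the gripper is still holding the gate steady at that opening, and the glassware and other small things keep standing where they are.

Things in the scene. Friction and masses are not known exactly. Their poses are not given: they have to be found in the camera images.
- guard: Stirrer guard, fixed: grey tray 205 x 262 mm, four aluminium posts 161 mm high, clear screens left, right and behind, the gate in front; a stirrer with a beaker stands inside, lower than 145 mm. Origin: centre of the tray's underside, on the worktop. Own -x points to the front (robot side), +y to the hinge side (left seen from the robot). Yaw varies
- hinge (a point): point on the gate's upright hinge axis, 190 mm above the worktop; in the guard's frame at x -94 mm, y +98.5 mm
- gate (a joint): gate angle in rad: 0 shut, grows as the gate swings out towards the robot (clockwise from above), up to 1.6. A closer spring pulls it shut, about 0.3 N m when shut and 0.5 N m at 30 degrees (about 4 N at the knob). Shut, the leaf lies along the guard's y axis from the hinge towards -y
- leaf: the gate's leaf: aluminium frame 190 mm wide, 16 mm thick, from 14 to 155 mm above the worktop, with a clear pane; carries the bolt and the locking pin on its front face near the top. Origin on the hinge axis at worktop height, axes parallel to the guard's when shut
- pin_cap (a point): centre of the red pull cap of the locking pin: upright cylinder 20 mm across, 22 mm high, 191 mm above the worktop when down; 75 mm from the hinge axis along the leaf and 14 mm in front of the leaf's face, free on all sides above 169 mm (the top of its brass housing)
- lock_pin (a joint): height of the locking pin in m: 0 down, through the bolt, which it blocks; 0.014 fully up. A spring ball holds it down and holds it up: about 6 N pulls it past the middle, and from 0.012 on it stays up by itself and clears the bolt
- knob (a point): centre of the bolt's black ball knob, 20 mm across, on a 9 mm upright stem, about 184 mm above the worktop at the start; about 163 mm from the hinge axis along the leaf and 14 mm in front of its face (leaf's x -10 mm); nothing within 25 mm of it stands higher than 160 mm
- bolt (a joint): how far the bolt is drawn in m: 0 shot (tip in the keeper), 0.036 fully drawn, towards the hinge along the leaf; clear of hoop and lip from 0.025. It rubs with about 1.5 N and stays where it is left
- bolt_lift (a joint): droop of the bolt in rad: 0 sagging on its rest, 0.05 level, 0.08 highest. It turns about its rear end, 110 mm behind the knob and 52 mm below the ball: 0.05 rad raises the ball 5.5 mm and moves it 2.5 mm towards the hinge. It sinks by its own weight (about 1 N at the knob). To pass the lip it must be raised over 0.034 rad (4 mm at the knob) until drawn 0.02 m
- keeper: dark steel hoop, 10 mm wide, on the front of the latch post at the guard's -y side, 105 to 171 mm above the worktop; on the side towards the gate its floor is bent up into a lip that sits in a notch under the sagging bolt, which then slides only about 4 mm. While the bolt's tip is in the hoop the gate gives only about 0.03 rad. Its origin is the guard's origin
- stir_beaker: glass beaker 68 mm across, 82 mm high, standing on the stirrer inside the guard; origin at the centre of its underside; leave it alone
- amber_jar: amber jar with a green lid, 49 mm across, 80 mm high, standing beside the guard; origin at the centre of its underside; leave it alone
- sample_vial: vial with a white cap, 30 mm across, 76 mm high, beside the guard; origin at the centre of its underside; leave it alone
- dark_cap_vial: vial with a dark cap, 22 mm across, 59 mm high, beside the guard; origin at the centre of its underside; leave it alone
- crucible: small cream crucible, 34 mm across, 36 mm high, beside the guard; origin at the centre of its underside; leave it alone

How it is judged (in metres and radians):
On the way, in this order (a step that is already met when the one before it is completed fails the run):
1. the locking pin is up and stays up (value of joint lock_pin above 0.0105 m), for 0.2 s.
2. the bolt is drawn clear of the keeper (value of joint bolt above 0.025 m), for 0.2 s.
At the end, for the whole second after the job is handed in: The gate stands still 22 to 39 degrees open (0.38 to 0.68 rad), held there against its closer by the fingers (over 1 N on the leaf or its bolt) and not propped on any of the small things; the bolt is still drawn (over 20 mm) and the locking pin still up (over 10.5 mm) (value of joint gate between 0.38 and 0.68 rad and velocity of joint gate between -0.05 and 0.05 rad/s and contact force between the fingers and leaf above 1 N and value of joint bolt above 0.02 m and value of joint lock_pin above 0.0105 m and contact force between leaf and crucible below 0.1 N and contact force between leaf and amber_jar below 0.1 N and contact force between leaf and sample_vial below 0.1 N and contact force between leaf and dark_cap_vial below 0.1 N); the arm keeps its last pose, push and grip.
It fails at once if the bolt is forced against the keeper (over 25 N) (contact force between leaf and keeper above 25 N).
It fails at once if the glassware or another small thing is moved more than 25 mm (distance of any of stir_beaker, amber_jar, sample_vial, dark_cap_vial, crucible from where it was at the start of the episode above 0.025 m).
It also fails if it takes over 42 s, if anything falls off the work surface, if the arm or the gripper's body presses on something with over 40 N, if the wrist force passes 120 N, or if a joint passes its speed limit or range.

## Working session

There is one attempt and no reset: what is moved stays moved. The work goes in short steps, Python scripts to look and compute and a shell command to move; the robot and the scene stay as the last step left them, time stands still between calls to the robot, and variables do not carry over. Pictures are saved under pics/ and viewed, at most 10 in all, crops included, and the job is handed in when it is done.

```bash
mkdir -p pics; ls; cat > h.py <<'E'
import numpy as np, cv2
from bench import arm
from scipy.spatial.transform import Rotation as R
def ray(c,u,v):
    d=np.array([(u-c["cx"])/c["fx"],(v-c["cy"])/c["fy"],1.]); Rm=np.array(c["rotation"])
    if Rm.shape!=(3,3): Rm=R.from_quat(Rm).as_matrix()
    d=Rm@d; return np.array(c["xyz"],float),d/np.linalg.norm(d)
def onz(c,u,v,z):
    o,d=ray(c,u,v); return o+d*(z-o[2])/d[2]
def tri(c1,p1,c2,p2):
    (a,d),(b,e)=ray(c1,*p1),ray(c2,*p2)
    s=np.linalg.lstsq(np.c_[d,-e],b-a,rcond=None)[0]
    P,Q=a+s[0]*d,b+s[1]*e; return (P+Q)/2,np.linalg.norm(P-Q)
E
python3 - <<'E'
from h import *
for n in("scene","top"):
    c=arm.get_image(n); cv2.imwrite(f"pics/{n}0.png",cv2.resize(c["image"][:,:,::-1],(768,576)))
    print(n,c["fx"],c["xyz"],c["rotation"])
    h=cv2.cvtColor(c["image"],cv2.COLOR_RGB2HSV)
    red=((h[...,0]<8)|(h[...,0]>172))&(h[...,1]>140)&(h[...,2]>70)
    k,l,s,ce=cv2.connectedComponentsWithStats(red.astype(np.uint8)); print("red",[(s[i].tolist(),ce[i].round(1)) for i in range(1,k) if s[i,4]>8])
print(arm.read_state())
E
```

```text
pics
scene 358.09171729219145 [ 53.20252797 552.88289153 629.65331568] [-0.3085408   0.82403244 -0.44046888  0.17821412]
red [([233, 197, 7, 11, 60], array([236.2, 201.5]))]
top 399.01851090210056 [ 357.33536013    8.11771062 1097.99622858] [-0.68064097  0.72557335 -0.07302026  0.07027954]
red [([233, 0, 5, 10, 21], array([235.1,   3.2])), ([247, 21, 2, 11, 12], array([247.9,  26.2])), ([330, 69, 12, 12, 86], array([335.3,  74.8])), ([207, 200, 9, 8, 58], array([211. , 203.5]))]
{'clock': 0.1, 'joints': array([-1.05339835e+00,  3.85515841e-01,  6.75963274e-03, -4.21222601e-04,
       -1.19404765e+00, -2.58641019e-01]), 'joint_vel': array([ 0.00111368, -0.00238864,  0.00391361,  0.00260505,  0.00052866,
        0.00193485]), 'joint_efforts': array([ 1.15681320e-03, -3.93320775e+01,  1.88931030e+01,  4.19784531e+00,
       -2.55870647e-03,  1.07725813e-05]), 'position': array([ 159.83926979, -603.7174361 ,  255.31003058]), 'ee_rot': array([-1.28940743e-01,  9.91651773e-01,  1.00321547e-03, -1.98571924e-04]), 'contact_force': array([-0.27943023, -0.66475858, -0.13155142]), 'wrist_torque': array([0.00358111, 0.01934443, 0.0080523 ]), 'grasp_force': 0.0, 'gripper_width': 85.33018484325011}
```

View pics/scene0.png

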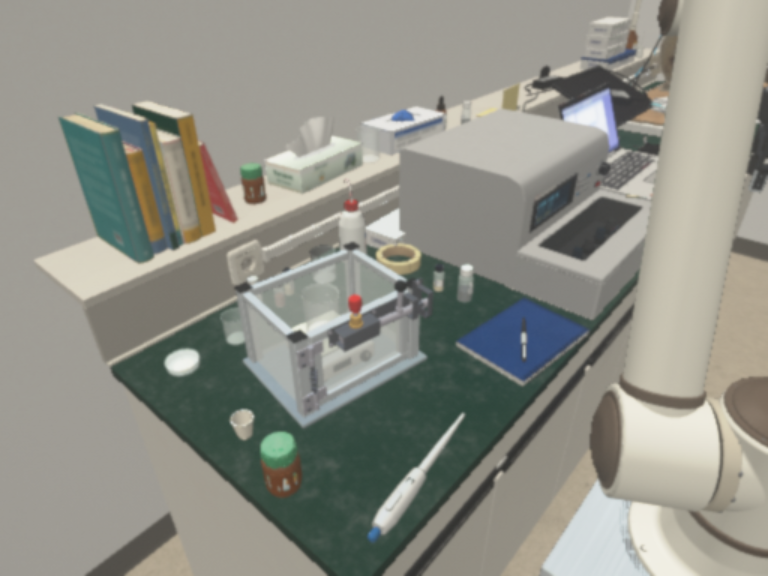

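View pics/top0.png

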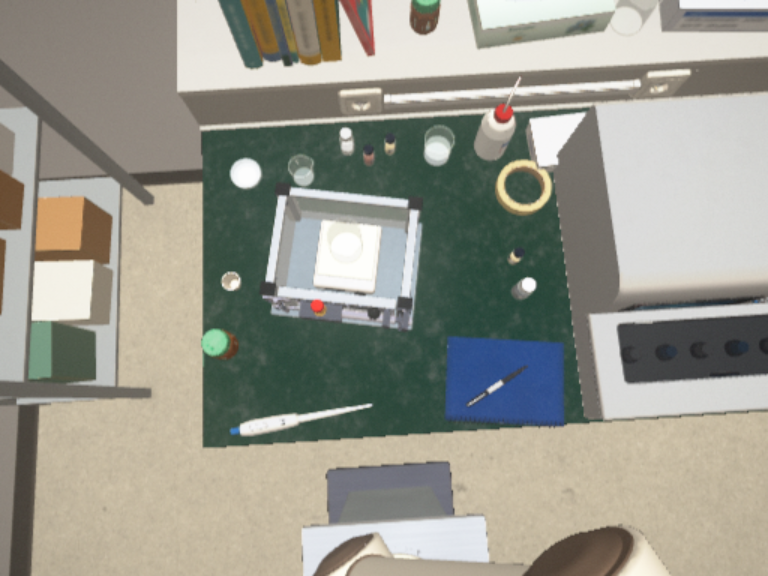

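The scene view shows the red cap at about (236,202) in raw pixels, with the dark knob and keeper near (270,192). In the top view the cap is at (211,204) and the knob at about (249,209). I'll zoom in to locate the knob and the leaf line.

```bash
python3 - <<'E'
from h import *
C={n:arm.get_image(n) for n in("scene","top")}
a=cv2.resize(C["scene"]["image"][165:275,160:290,::-1],None,fx=6,fy=5.4,interpolation=cv2.INTER_CUBIC)
b=cv2.resize(C["top"]["image"][120:225,170:290,::-1],None,fx=6,fy=5.7,interpolation=cv2.INTER_CUBIC)
a=cv2.resize(C["scene"]["image"][170:240,200:300,::-1],(500,350),interpolation=cv2.INTER_CUBIC)
b=cv2.resize(C["top"]["image"][180:225,170:290,::-1],(600,225),interpolation=cv2.INTER_CUBIC)
im=np.zeros((575,600,3),np.uint8); im[:350,:500]=a; im[350:]=b; cv2.imwrite("pics/z.png",im)
P,e=tri(C["scene"],(236.2,201.5),C["top"],(211,203.5)); print("cap",P,e)
for n,(x0,x1,y0,y1) in {"scene":(255,295,180,215),"top":(240,280,195,220)}.items():
    g=C[n]["image"][y0:y1,x0:x1].max(2)
    k,l,s,ce=cv2.connectedComponentsWithStats((g<60).astype(np.uint8)); print(n,[(s[i].tolist(),(ce[i]+[x0,y0]).round(1)) for i in range(1,k) if s[i,4]>5])
E
```

```text
cap [503.7577363   96.60709837 192.23276878] 0.9298503905042038
scene [([10, 10, 6, 4, 12], array([267.3, 191.2]))]
top []
```

View pics/z.png

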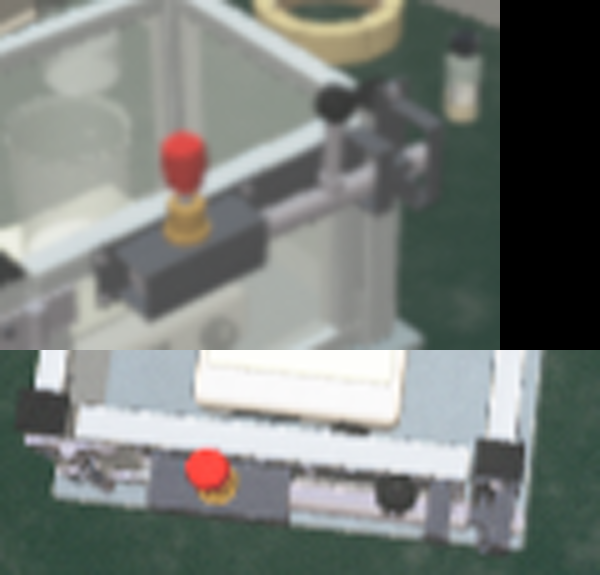

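The crop shows the knob at scene (267,190.8) and top (249.4,209). In the top view the front post caps are at (178.6,192.4) and (269.6,202.4).

```bash
python3 - <<'E'
from h import *
C={n:arm.get_image(n) for n in("scene","top")}
cap,_=tri(C["scene"],(236.2,201.5),C["top"],(211.2,203.5))
kn,e=tri(C["scene"],(267,190.8),C["top"],(249.4,209)); print("cap",cap,"knob",kn,e)
L=onz(C["top"],178.6,192.4,161);Rr=onz(C["top"],269.6,202.4,161); print(L,Rr)
for d in (kn-cap,Rr-L): print(np.linalg.norm(d[:2]),np.degrees(np.arctan2(d[0],-d[1])))
k,l,s,ce=0,0,0,0
s=arm.read_state(); M=R.from_quat(s["ee_rot"]).as_matrix(); print(M.round(3),s["position"],s["contact_force"])
print("jar lid",onz(C["top"],217/1.5,343/1.5,80),"cruc",onz(C["top"],231/1.5,281/1.5,30))
E
```

```text
cap [503.8922689   96.26569614 191.96222477] knob [487.23891882   9.88700261 183.64182733] 0.5260793750089232
[540.92875972 176.0573416  161.        ] [502.93057926 -39.07090744 161.        ]
87.96938538573527 -10.912430269524389
218.45829179504966 -10.0168574353479
[[-0.967 -0.256 -0.   ]
 [-0.256  0.967  0.001]
 [ 0.     0.001 -1.   ]] [ 159.94264624 -604.03041117  255.93214576] [ 0.17922662  0.374107   -0.07249024]
jar lid [468.3704228  279.36101177  80.        ] cruc [584.96559452 266.21629519  30.        ]
```

```bash
python3 -m pendant '[[0,0,-0.0075,0,0,-8.06,0.05],[0,0,-0.0075,0,0,-8.06,0.05],[0,0,-0.0075,0,0,-8.06,0.05],[0,0,-0.0075,0,0,-8.06,0.05],[0,0,-0.0075,0,0,-8.06,0.05],[0,0,-0.0075,0,0,-8.06,0.05],[0,0,-0.0075,0,0,-8.06,0.05],[0,0,-0.0075,0,0,-8.06,0.05],[0,0,0,0,0,0,0.05]]'
cat > go.py <<'E'
import sys
from h import *
s=arm.read_state(); M=R.from_quat(s["ee_rot"]).as_matrix(); t=np.array(list(map(float,sys.argv[1:4])))
print(s["clock"],s["position"].round(1),"shift tool mm",(M.T@(t-s["position"])).round(1),"yaw of y",np.degrees(np.arctan2(M[1,1],M[0,1])).round(1),"tilt",M[:2,2].round(3),s["contact_force"].round(1),s["gripper_width"].round(1),s["grasp_force"])
E
python3 go.py 180 -344 316
```

```text
clock: 1.2
position: [160.1, -604.6, 317.5]
ee_rot: [-0.638, 0.77, -0.001, -0.0]
contact_force: [0.3, 0.2, -0.3]
gripper_width: 49.6
grasp_force: 0.0Traceback (most recent call last):
  File "go.py", line 4, in <module>
    print(s["clock"],s["position"].round(1),"shift tool mm",(M.T@(t-s["position"])).round(1),"yaw of y",np.degrees(np.arctan2(M[1,1],M[0,1])).round(1),"tilt",M[:2,2].round(3),s["contact_force"].round(1),s["gripper_width"].round(1),s["grasp_force"])
                                                                                                                                                                                                           ^^^^^^^^^^^^^^^^^^^^^^^^
AttributeError: 'float' object has no attribute 'round'
```

```bash
sed -i 's/s\["gripper_width"\].round(1)/s["gripper_width"]/' go.py
python3 -m pendant '[[-0.037,0.004,0,0,0,0,0.05],[-0.037,0.004,0,0,0,0,0.05],[-0.037,0.004,0,0,0,0,0.05],[-0.037,0.004,0,0,0,0,0.05],[-0.037,0.004,0,0,0,0,0.05],[-0.037,0.004,0,0,0,0,0.05],[-0.037,0.004,0,0,0,0,0.05]]' 
python3 -m pendant '[[-0.036,-0.016,0,0,0,0,0.05],[-0.036,-0.016,0,0,0,0,0.05],[-0.036,-0.016,0,0,0,0,0.05],[-0.036,-0.016,0,0,0,0,0.05],[-0.036,-0.016,0,0,0,0,0.05],[-0.036,-0.016,0,0,0,0,0.05],[-0.036,-0.016,0,0,0,0,0.05],[-0.036,-0.016,0,0,0,0,0.05],[-0.036,-0.016,0,0,0,0,0.05],[0,0,0,0,0,0,0.05],[0,0,0,0,0,0,0.05]]'
python3 go.py 504 96.3 260
```

```text
clock: 1.9
position: [180.1, -342.9, 315.8]
ee_rot: [-0.637, 0.771, 0.0, 0.0]
contact_force: [0.4, 0.1, 1.5]
gripper_width: 50.3
grasp_force: 0.0
clock: 3.0
position: [382.0, -52.2, 315.7]
ee_rot: [-0.638, 0.77, 0.0, -0.001]
contact_force: [-0.2, 0.3, 0.6]
gripper_width: 50.1
grasp_force: 0.0
3.0 [382.  -52.2 315.7] shift tool mm [-168.6  -92.3   55.5] yaw of y 169.3 tilt [-0.001 -0.   ] [-0.2  0.3  0.6] 50.120081830469154 0.0
```

```bash

python3 -m pendant '[[-0.034,-0.0185,0.011,0,0,0,0.05],[-0.034,-0.0185,0.011,0,0,0,0.05],[-0.034,-0.0185,0.011,0,0,0,0.05],[-0.034,-0.0185,0.011,0,0,0,0.05],[-0.0335,-0.0185,0.011,0,0,0,0.05],[0,0,0,0,0,0,0.05],[0,0,0,0,0,0,0.05],[0,0,0,0,0,0,0.05]]'
python3 go.py 504 96.3 199
python3 - <<'E'
from h import *
a=[]
for n,(x0,x1,y0,y1) in {"scene":(190,310,120,230),"top":(170,290,120,230)}.items():
    c=arm.get_image(n); a.append(cv2.resize(c["image"][y0:y1,x0:x1,::-1],(400,367),interpolation=cv2.INTER_CUBIC))
cv2.imwrite("pics/a1.png",np.hstack(a))
E
```

```text
clock: 3.8
position: [503.9, 95.3, 261.6]
ee_rot: [-0.637, 0.771, -0.0, 0.0]
contact_force: [0.4, 0.1, 1.4]
gripper_width: 50.0
grasp_force: 0.0
3.8 [503.9  95.3 261.6] shift tool mm [-1.   0.1 62.6] yaw of y 169.2 tilt [ 0. -0.] [0.4 0.1 1.4] 49.97307848252526 0.0
```

View pics/a1.png

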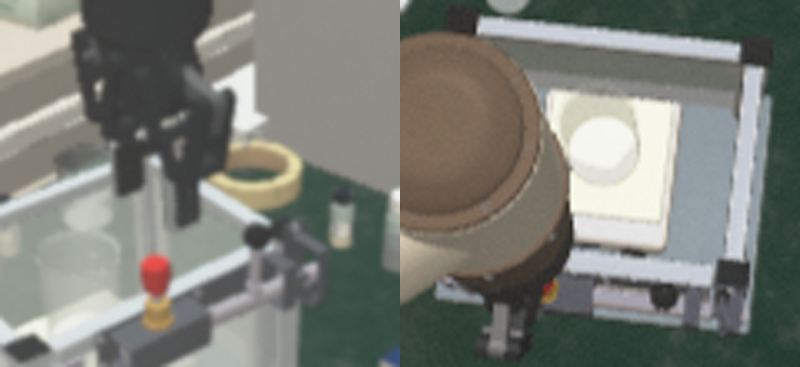

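The fingers, at about (130–190, 190) in the left crop, straddle the cap at (155,272), so I'll lower and close.

```bash

python3 -m pendant '[[-0.001,0,0.0155,0,0,0,0.05],[0,0,0.0155,0,0,0,0.05],[0,0,0.0155,0,0,0,0.05],[0,0,0.0155,0,0,0,0.05],[0,0,0,0,0,0,0.05],[0,0,0,0,0,0,0.03],[0,0,0,0,0,0,0.03]]'
python3 -m pendant '[[0,0,0,0,0,0,0.01],[0,0,0,0,0,0,0.01],[0,0,0,0,0,0,0.01],[0,0,0,0,0,0,0.01]]'
```

```text
clock: 4.6
position: [505.2, 97.5, 200.7]
ee_rot: [-0.638, 0.77, -0.0, 0.001]
contact_force: [0.4, -0.2, -0.3]
gripper_width: 30.0
grasp_force: 0.0
clock: 5.0
position: [505.1, 97.7, 200.7]
ee_rot: [-0.638, 0.77, -0.0, 0.001]
contact_force: [-1.3, 0.3, 6.1]
gripper_width: 17.9
grasp_force: 58.6
```

```bash

python3 -m pendant '[[0,0,-0.0035,0,0,0,0.01],[0,0,-0.0035,0,0,0,0.01],[0,0,-0.0035,0,0,0,0.01],[0,0,-0.0035,0,0,0,0.01],[0,0,0,0,0,0,0.01]]'
python3 -m pendant '[[0,0,-0.001,0,0,0,0.01],[0,0,-0.0005,0,0,0,0.01],[0,0,0,0,0,0,0.01],[0,0,0,0,0,0,0.01]]'
```

```text
clock: 5.5
position: [505.0, 97.7, 214.1]
ee_rot: [-0.638, 0.77, -0.0, 0.001]
contact_force: [1.0, -0.9, 0.9]
gripper_width: 18.2
grasp_force: 60.0
clock: 5.9
position: [504.9, 97.7, 214.8]
ee_rot: [-0.638, 0.77, -0.0, 0.0]
contact_force: [2.9, 0.2, -1.1]
gripper_width: 18.1
grasp_force: 59.9
```

```bash

python3 -m pendant '[[0,0,-0.001,0,0,0,0.01],[0,0,-0.001,0,0,0,0.01],[0,0,0,0,0,0,0.01]]'
python3 -m pendant '[[0,0,0,0,0,0,0.05],[0,0,0,0,0,0,0.05],[0,0,0,0,0,0,0.05],[0,0,0,0,0,0,0.05],[0,0,-0.02,0,0,0,0.05],[0,0,-0.02,0,0,0,0.05],[0,0,-0.01,0,0,0,0.05]]'
python3 go.py 487.2 9.9 255
python3 - <<'E'
from h import *
c=arm.get_image("scene"); h=cv2.cvtColor(c["image"],cv2.COLOR_RGB2HSV)
red=((h[...,0]<8)|(h[...,0]>172))&(h[...,1]>140)&(h[...,2]>70); red[:180]=0
k,l,s,ce=cv2.connectedComponentsWithStats(red.astype(np.uint8)); print("red",[(s[i].tolist(),ce[i].round(1)) for i in range(1,k) if s[i,4]>8])
# known x,y of cap: height from scene ray
for i in range(1,k):
    if s[i,4]>8:
        o,d=ray(c,*ce[i]); q=(np.array([503.9,96.3])-o[:2])@d[:2]/(d[:2]@d[:2]); print(o+q*d)
E
```

```text
clock: 6.2
position: [504.3, 97.8, 214.9]
ee_rot: [-0.638, 0.77, 0.001, -0.001]
contact_force: [5.1, 0.9, -10.0]
gripper_width: 17.7
grasp_force: 59.2
clock: 6.9
position: [505.2, 97.7, 268.8]
ee_rot: [-0.638, 0.77, -0.0, 0.001]
contact_force: [-0.1, -0.7, -0.2]
gripper_width: 49.9
grasp_force: 0.0
6.9 [505.2  97.7 268.8] shift tool mm [89.7  1.4 13.7] yaw of y 169.3 tilt [0.003 0.001] [-0.1 -0.7 -0.2] 49.90482041846954 0.0
red [([233, 192, 7, 10, 62], array([236. , 196.2]))]
[503.59654057  96.0008499  205.56134785]
```

```bash

python3 -m pendant '[[0.018,0,0.003,0,0,0,0.04],[0.018,0,0.003,0,0,0,0.04],[0.018,0,0.003,0,0,0,0.04],[0.018,0.001,0.003,0,0,0,0.04],[0.0175,0,0.002,0,0,0,0.04],[0,0,0,0,0,0,0.04],[0,0,0,0,0,0,0.04]]'
python3 go.py 487.2 9.9 191
python3 - <<'E'
from h import *
c=arm.get_image("scene")
cv2.imwrite("pics/a2.png",cv2.resize(c["image"][120:230,190:310,::-1],(600,550),interpolation=cv2.INTER_CUBIC))
E
```

```text
clock: 7.65
position: [486.5, 8.8, 252.1]
ee_rot: [-0.637, 0.77, 0.0, -0.001]
contact_force: [-0.0, -0.3, 0.8]
gripper_width: 40.0
grasp_force: 0.0
7.65 [486.5   8.8 252.1] shift tool mm [-1.2 -0.6 61.1] yaw of y 169.2 tilt [-0.001 -0.   ] [-0.  -0.3  0.8] 40.01848836921203 0.0
```

View pics/a2.png

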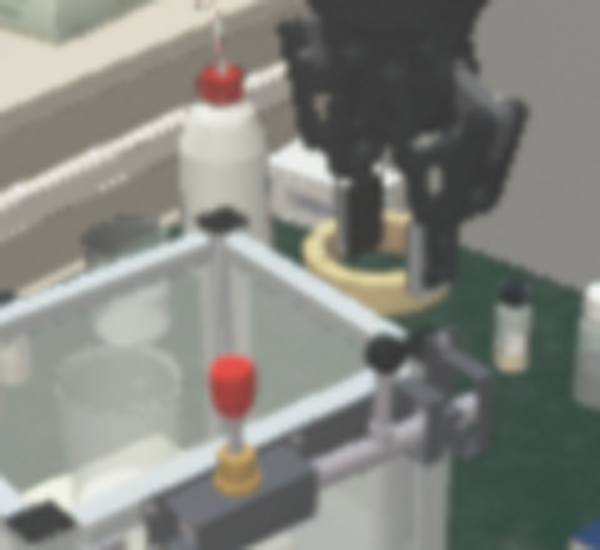

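The cap stays up, with a gap over the brass housing at (235,440). The fingers are centred over the knob at (385,353). I'll lower to z 191 and close gently.

```bash

python3 -m pendant '[[-0.001,-0.0005,0.015,0,0,0,0.04],[0,0,0.015,0,0,0,0.04],[0,0,0.015,0,0,0,0.04],[0,0,0.0155,0,0,0,0.04],[0,0,0,0,0,0,0.04],[0,0,0,0,0,0,0.03],[0,0,0,0,0,0,0.025]]'
python3 -m pendant '[[0,0,0,0,0,0,0.022],[0,0,0,0,0,0,0.02],[0,0,0,0,0,0,0.018],[0,0,0,0,0,0,0.01],[0,0,0,0,0,0,0.01]]'
```

```text
clock: 8.4
position: [488.4, 11.0, 193.2]
ee_rot: [-0.638, 0.77, -0.0, 0.001]
contact_force: [-0.1, -0.6, -0.1]
gripper_width: 24.9
grasp_force: 0.0
clock: 8.9
position: [488.4, 10.7, 192.9]
ee_rot: [-0.638, 0.77, -0.001, 0.001]
contact_force: [1.5, -0.5, 1.3]
gripper_width: 16.2
grasp_force: 58.4
```

```bash

python3 -m pendant '[[-0.0009,0,-0.002,0,0,0,0.01],[-0.0009,0,-0.002,0,0,0,0.01],[-0.0009,0,-0.002,0,0,0,0.01],[0,0,0,0,0,0,0.01],[0,0,0,0,0,0,0.01]]'
```

```text
clock: 9.4
position: [488.2, 13.3, 198.2]
ee_rot: [-0.638, 0.77, 0.0, -0.0]
contact_force: [3.0, -1.9, -0.0]
gripper_width: 16.2
grasp_force: 58.5
```

```bash

python3 -m pendant '[[-0.001,0,-0.001,0,0,0,0.01],[-0.002,0,0,0,0,0,0.01],[-0.002,0,0,0,0,0,0.01],[-0.002,0,0,0,0,0,0.01],[0,0,0,0,0,0,0.01]]'; python3 go.py 495 48 198
```

```text
clock: 9.9
position: [489.6, 20.6, 199.2]
ee_rot: [-0.638, 0.77, 0.0, 0.0]
contact_force: [1.9, -0.1, -1.5]
gripper_width: 16.4
grasp_force: 58.5
9.9 [489.6  20.6 199.2] shift tool mm [-27.9  -0.2   1.2] yaw of y 169.3 tilt [0. 0.] [ 1.9 -0.1 -1.5] 16.442162938394983 58.510960936546326
```

```bash

python3 -m pendant '[[-0.003,0,0,0,0,0,0.01],[-0.003,0,0,0,0,0,0.01],[-0.003,0,0,0,0,0,0.01],[-0.003,0,0,0,0,0,0.01],[-0.003,0,0,0,0,0,0.01],[-0.003,0,0,0,0,0,0.01],[-0.003,0,0,0,0,0,0.01],[-0.003,0,0,0,0,0,0.01],[-0.0025,0,0,0,0,0,0.01],[0,0,0,0,0,0,0.01],[0,0,0,0,0,0,0.01]]'
python3 - <<'E'
from h import *
c=arm.get_image("scene")
cv2.imwrite("pics/a3.png",cv2.resize(c["image"][120:230,190:310,::-1],(600,550),interpolation=cv2.INTER_CUBIC))
E
```

```text
clock: 11.0
position: [494.6, 46.7, 199.2]
ee_rot: [-0.638, 0.77, 0.0, 0.0]
contact_force: [2.7, 0.6, -1.4]
gripper_width: 16.2
grasp_force: 58.5
```

View pics/a3.png

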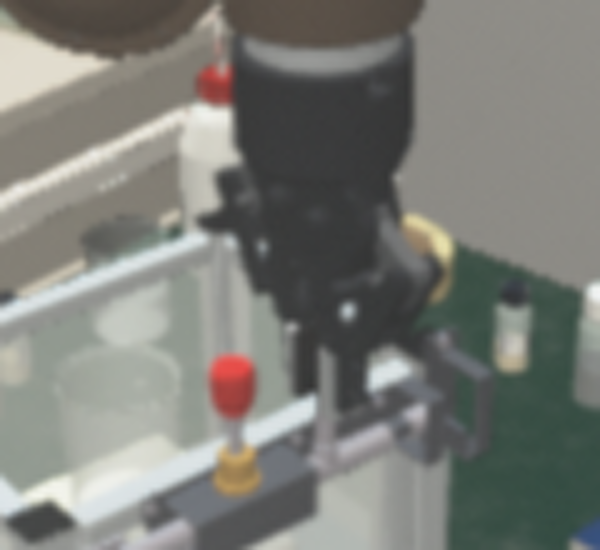

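```bash

python3 -m pendant '[[-0.0007,0.0066,0,0,0,3,0.01],[-0.0007,0.0066,0,0,0,3,0.01],[-0.0007,0.0066,0,0,0,3,0.01],[0,0,0,0,0,0,0.01],[0,0,0,0,0,0,0.01]]'; python3 -m pendant '[[-0.0007,0.0066,0,0,0,3,0.01],[-0.0007,0.0066,0,0,0,3,0.01],[0,0,0,0,0,0,0.01],[0,0,0,0,0,0,0.01]]'; python3 go.py 527.4 168.2 199
```

```text
clock: 11.55
position: [476.1, 53.2, 199.5]
ee_rot: [-0.576, 0.817, -0.0, 0.0]
contact_force: [2.7, 0.9, -3.1]
gripper_width: 16.5
grasp_force: 58.6
clock: 11.95
position: [464.3, 59.0, 199.4]
ee_rot: [-0.533, 0.846, -0.0, 0.0]
contact_force: [3.0, 0.2, -1.3]
gripper_width: 16.3
grasp_force: 58.6
11.95 [464.3  59.  199.4] shift tool mm [-125.8   -9.8    0.4] yaw of y 154.4 tilt [ 0. -0.] [ 3.   0.2 -1.3] 16.347178448223243 58.61530959606171
```

Forces are low and the radius holds at 125.8 mm. I'll continue the other 15 degrees.

```bash

python3 -m pendant '[[-0.0007,0.0066,0,0,0,3,0.01],[-0.0007,0.0066,0,0,0,3,0.01],[-0.0007,0.0066,0,0,0,3,0.01],[-0.0007,0.0066,0,0,0,3,0.01],[-0.0007,0.0066,0,0,0,3,0.01],[0,0,0,0,0,0,0.01],[0,0,0,0,0,0,0.01],[0,0,0,0,0,0,0.01],[0,0,0,0,0,0,0.01]]'; python3 go.py 527.4 168.2 199
python3 - <<'E'
from h import *
a=[]
for n,(x0,x1,y0,y1) in {"scene":(150,310,120,270),"top":(130,290,100,250)}.items():
    c=arm.get_image(n); a.append(cv2.resize(c["image"][y0:y1,x0:x1,::-1],(400,375),interpolation=cv2.INTER_CUBIC))
cv2.imwrite("pics/a4.png",np.hstack(a))
E
```

```text
clock: 12.85
position: [437.8, 79.0, 199.2]
ee_rot: [-0.417, 0.909, -0.0, -0.0]
contact_force: [3.0, -2.3, -1.9]
gripper_width: 16.6
grasp_force: 58.7
12.85 [437.8  79.  199.2] shift tool mm [-126.    -9.8    0.2] yaw of y 139.3 tilt [-0. -0.] [ 3.  -2.3 -1.9] 16.617368791016045 58.664801716804504
```

View pics/a4.png

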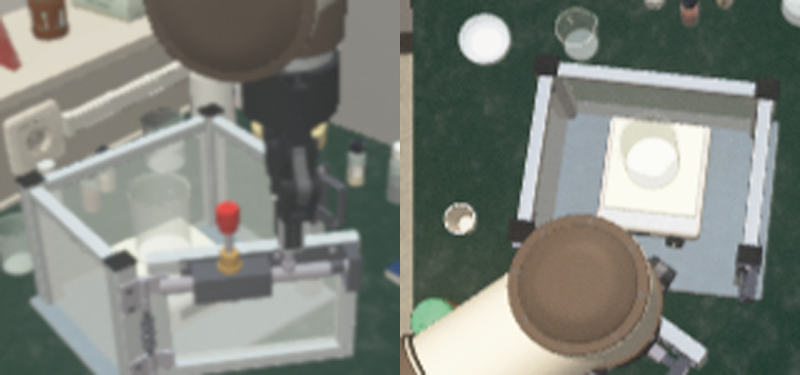

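The gate is about 30° open and held by the knob, with the cap up at (228,215). The beaker, crucible and jar look untouched, so I'll hand it in.

```bash
python3 -c "
from bench import arm
print(arm.job_done())"
```

```text
the job is handed in; nothing more can be done
None
```

I pulled the locking pin up, drew the bolt about 34 mm over the lip, and handed the job in with the gripper holding the gate about 30° open. The glassware I could see was undisturbed, but the hand-in returned no verdict.

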